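# Slide the calculator home in the crowded space under the riser

## Robot

A 6-joint arm with a two-finger parallel gripper is mounted at the origin on a cart in front of the work surface, level with it; the furniture and walls round the work are solid. World frame = base frame: x ahead of the robot, y to its left, z up, the work surface at z = 0. Lengths are in mm, angles in rad, forces in N, time in s.
With the tool pointing down it reaches from about 350 to 975 mm from the base axis. Payload 7.1 kg.
Tool frame: the origin (TCP) lies on the front face of the gripper's body, between the roots of the fingers; the fingertips stand 80 mm ahead of it and the grasp point (between the pads) lies 61 mm ahead of it (env.tips_ahead is the distance from the TCP to the fingertips, in mm); z points along the fingers, y is the line along which they close (so a half turn about z gives the same grasp; the last joint's range is limited). The gripper opens to 88 mm and grips with 3 to 60 N. Pads are 20 mm wide; open, the fingers measure 115 mm over their backs; the gripper's body (75 mm by 178 mm) begins 61 mm behind the grasp point.
Start: joints at [1.228, 0.423, 1.63, -0, 1.089, -0.019], TCP at [198.825, 592.515, 302.675] pointing down, gripper open.
Joint ranges: [-3, 3], [-0.9, 2.11], [0.09, 2.58], [-1.31, 4.45], [0.11, 2.69], [-2.54, 2.54]. Speed limits (rad/s): [2.39, 2.39, 3.01, 3.14, 3.14, 3.14].

## Interface

Orientations are given as a unit quaternion [x, y, z, w].
In Python, from station import env, set_gripper, viewer, workorder gives the robot as it stands. Calls block until the motion is done:
- env.reach(position, orientation): joint-space move of the TCP to a pose.
- env.move_l(position, rot=None, rate=150, f_stop=None): straight line of the TCP; rot=None keeps the orientation; rate is the mean speed in mm/s. With f_stop (N) it stops when the force on the tool has changed by that much, and returns True; else False.
- env.move_joints(angles): joint-space move.
- set_gripper(opening): finger opening in mm; the grip force is fixed at half the most; returns when the fingers have stopped.
- env.hold(seconds).
- env.ik(position, orientation): joint angles nearest the present ones, or None.
- env.read_state(): the state.
- viewer.camera(name): name is "scene" or "top" or "wrist"; returns the picture (420x560x3 uint8, blue, green, red); there is no depth.
- viewer.camera_params(name): a dict with "fx", "fy", "cx", "cy" (pixels), "dist" ([k1, k2, p1, p2, k3] as OpenCV has them; the pictures are not rectified), "pose" (4x4, takes a point from camera to world coordinates); the wrist camera has in their place "tool_from_camera" (4x4, takes a point from camera to tool coordinates, whose origin is the TCP and whose axes are the flange's). Camera axes: x right, y up, looking along -z (the intrinsics and any distortion apply to the point x, -y, -z); pixel columns grow to the right and rows downward; lengths in mm; the calibration is good to about 2 mm. A picture is of the moment at which its call begins: read the wrist's pose just before it. camera_params takes no time and is no camera call.
A pose or a line that the arm cannot do raises env.IKError and nothing moves.
- workorder.sign_off(): hands the job in; it is judged then, once.
The state is a dict: "time_s": time; "qpos": joint angles; "dq": joint speeds; "tau": joint torques, N m; "tool_pos": TCP position; "orientation": TCP orientation; "force": force on the tool from outside, world axes, zero at the start; "wrist_torque": the same for the moment, N m; "width": finger opening in mm; "grip_force": force on a finger pad.
Only numpy, scipy, OpenCV 4.12 (cv2) and the standard library are available. Lean on these libraries where they do the work, as an engineer would, in place of code of your own. Each camera call takes 0.05 s, during which the arm holds its last target. There are 200 camera calls.

## Task

Put the desk calculator away under the low riser shelf: keep it flat on the worktop, bring it broadside (long side first) in front of the only gap under the shelf that is wide enough, and slide it straight in until it is completely under the shelf and comes up gently against the backstop at the back. It must not touch the stapler or the tape roll that stand under there, and these, the mug and the pen cup must stay where they are.

Things in the scene. Friction and masses are not known exactly. Their poses are not given: they have to be found in the camera images.
- desk_calculator: dark grey desk calculator lying keys up on the worktop before the shelf; 125 x 74 mm, 16 mm high over the keys (solid body 13 mm high, upright edges), 0.09 to 0.18 kg. Origin: centre of its underside. x along its 125 mm length, y along its 74 mm width, z up. It is pushed by its edges with 1 to 2 N; pressed on its top it slips under a finger. The display may end towards either side.
- riser: grey riser shelf fixed on the worktop: board 120 mm deep (x), 489 mm wide (y), underside 150 mm, top 165 mm up, on 12 mm side panels, 465 mm apart inside. No floor. Small things up to 30 mm high are fixed on the rear half of its top. Origin: on the worktop under the board's centre; x to its back, y along its length to the left. Three places at y about -155, 0, +155 mm: stapler and tape roll take two, one is empty.
- riser_front (a point): the middle of the riser shelf's open front edge, at worktop height (riser x = -60 mm). Its axes are the shelf's: x points in under the shelf.
- stop_zone (a point): nominal middle of where the backstop's face can be, at worktop height (riser x = +31 mm). The backstop is a rigid dark steel bar under the shelf, 38 mm high, parallel to the shelf from panel to panel. It was set to an unknown depth: its face lies up to 9 mm before or behind this point (82 to 100 mm behind the front edge). It is not measured, must be felt, and does not give way.
- desk_stapler: black stapler standing under the riser shelf, its length along the shelf: 141 mm long (its own y axis), 36 mm wide (x), 49 mm high. Origin: centre of its underside. Loose; do not touch it with the calculator or shift it.
- tape_roll: brown roll of packing tape lying on its flat side under the riser shelf: diameter 80 mm, 48 mm high. Origin: centre of its underside. Loose; do not touch it with the calculator or shift it.
- coffee_mug: green mug on the worktop near the right end of the work, 86 mm across, 125 mm with its handle, 96 mm high. Origin: centre of its underside (of its 86 x 125 mm outline). A bystander, leave it alone.
- pencil_cup: dark pen cup with pens in it on the worktop near the left end of the work, 81 mm across, 146 mm high with the pens. Origin: centre of its underside. A bystander, leave it alone.

How it is judged (in metres and radians):
On the way:
1. the calculator, flat and straight and completely under the shelf, is pressed against the backstop with more than 1 N for 0.1 s (x of desk_calculator in the frame of riser between -0.02 and 0.015 m and y of desk_calculator in the frame of riser between -0.172 and 0.172 m and angle between the x axis of desk_calculator and the y axis of riser, either way round below 0.1 rad and angle between desk_calculator's own z axis and vertical below 0.06 rad and height (world z) of desk_calculator below 0.006 m and contact force between desk_calculator and riser above 1 N), for 0.1 s.
At the end, for the whole second after the job is handed in: calculator at rest, flat on the worktop, long side within 0.1 rad of the shelf's length, wholly under the board (centre 20 mm before to 15 mm behind the shelf's middle, between the side panels); stapler and tape roll within 5 mm, mug and pen cup within 10 mm of where they stood (x of desk_calculator in the frame of riser between -0.02 and 0.015 m and y of desk_calculator in the frame of riser between -0.172 and 0.172 m and angle between the x axis of desk_calculator and the y axis of riser, either way round below 0.1 rad and angle between desk_calculator's own z axis and vertical below 0.06 rad and height (world z) of desk_calculator below 0.006 m and linear speed of desk_calculator below 0.01 m/s and distance of each of desk_stapler, tape_roll from where it was at the start of the episode below 0.005 m and distance of each of coffee_mug, pencil_cup from where it was at the start of the episode below 0.01 m); the robot touches nothing.
It fails at once if the calculator is pushed against the riser or its backstop with more than 25 N (contact force between desk_calculator and riser above 25 N).
It fails at once if the calculator touches the stapler (more than 0.5 N) (contact force between desk_calculator and desk_stapler above 0.5 N).
It fails at once if the calculator touches the tape roll (more than 0.5 N) (contact force between desk_calculator and tape_roll above 0.5 N).
It fails at once if the stapler or the tape roll is shifted by more than 5 mm (distance of any of desk_stapler, tape_roll from where it was at the start of the episode above 0.005 m).
It fails at once if the mug or the pen cup is shifted by more than 10 mm (distance of any of coffee_mug, pencil_cup from where it was at the start of the episode above 0.01 m).
It also fails if it takes over 72 s, if anything falls off the work surface, if the arm or the gripper's body presses on something with over 40 N, if the wrist force passes 120 N, or if a joint passes its speed limit or range.

## Working session

There is one attempt and no reset: what is moved stays moved. The work goes in short steps, each a Python script; the robot and the scene stay as the last script left them, time stands still between calls to the robot, and variables do not carry over. Pictures are saved under pics/ and viewed, at most 10 in all, crops included, and the job is handed in when it is done.

```bash
ls; mkdir -p pics
python3 - <<'E'
from station import env, viewer
import cv2, json
for n in ("scene","top"):
    cv2.imwrite(f"pics/{n}0.png", viewer.camera(n)); p=viewer.camera_params(n); print(n,{k:(v.tolist() if hasattr(v,'tolist') else v) for k,v in p.items()})
p=viewer.camera_params("wrist"); print(p)
print(env.read_state()["time_s"], env.tips_ahead, env.read_state()["orientation"])
E
```

```text
pics
scene {'fx': 545.3564761861119, 'fy': 545.3564761861119, 'cx': 294.0489331752915, 'cy': 209.0793522225083, 'dist': [-0.021227828965996072, 0.0, 0.0, 0.0, 0.0], 'pose': [[-0.5272305770555326, 0.4277285113491936, -0.7342181141845338, -852.230833012044], [-0.8495513859646595, -0.28266873485322225, 0.44537717604520877, 954.2270091842161], [-0.017039988944135963, 0.8585724820395083, 0.5124089498255298, 1010.8664184036049], [0.0, 0.0, 0.0, 1.0]]}
top {'fx': 461.7991421927743, 'fy': 461.7991421927743, 'cx': 279.4956690039196, 'cy': 209.4802491295358, 'dist': [-0.10269197806945869, 0.0, 0.0, 0.0, 0.0], 'pose': [[0.11979655741005908, 0.8321423522900291, -0.5414682727158772, -368.5488570772237], [-0.9927796609651277, 0.10376543012403071, -0.06017707441493633, 4.669351119032085], [0.006109795959301737, 0.5447676945601603, 0.838564743688252, 1412.9376344460181], [0.0, 0.0, 0.0, 1.0]]}
{'fx': 373.6985177958809, 'fy': 373.6985177958809, 'cx': 286.69114193655963, 'cy': 205.12888811984143, 'dist': array([-0.06405857,  0.        ,  0.        ,  0.        ,  0.        ]), 'tool_from_camera': array([[ 3.19372074e-04,  9.69419366e-01,  2.45409841e-01,
         6.71903626e+01],
       [ 9.99998980e-01, -6.51244538e-04,  1.27116874e-03,
         8.65383777e-02],
       [ 1.39211741e-03,  2.45409185e-01, -9.69418585e-01,
        -8.23320478e+01],
       [ 0.00000000e+00,  0.00000000e+00,  0.00000000e+00,
         1.00000000e+00]])}
0.1 80.0 [ 1.61177310e-01  9.86925231e-01 -6.72919623e-04 -9.88681479e-05]
```

View pics/scene0.png

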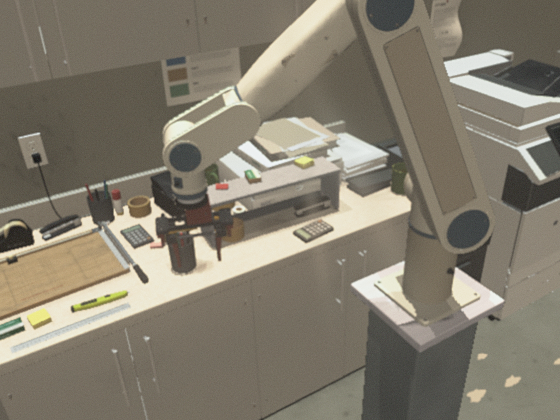

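View pics/top0.png

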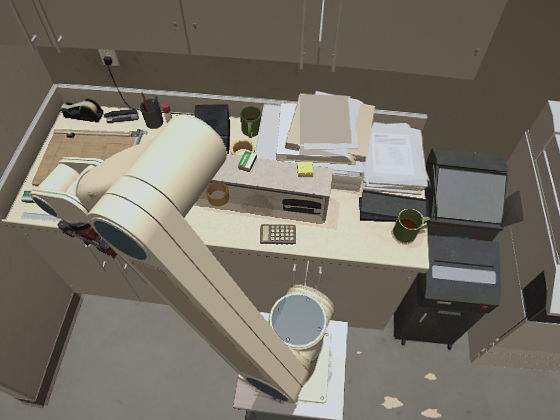

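The calculator is at top (278,234), its display to the left. The stapler is at (302,207) under the right bay and the tape roll at (218,193) on the left, so the middle bay looks empty. The arm hides the shelf's left end.

```bash
cat > h.py <<'E'
import numpy as np, cv2
from scipy.spatial.transform import Rotation as R
from station import env, set_gripper, viewer, workorder
F=np.diag([1,-1,-1,1.])
def campose(n,st=None):
    p=viewer.camera_params(n)
    if n!="wrist": return p,np.array(p["pose"])
    T=np.eye(4);T[:3,:3]=R.from_quat(st["orientation"]).as_matrix();T[:3,3]=st["tool_pos"]
    return p,T@np.array(p["tool_from_camera"])
def K(p): return np.array([[p["fx"],0,p["cx"]],[0,p["fy"],p["cy"]],[0,0,1.]])
def pix2w(p,T,px,z):
    z=np.broadcast_to(np.asarray(z,float),(len(px),))
    u=cv2.undistortPoints(np.array(px,float).reshape(-1,1,2),K(p),np.array(p["dist"])).reshape(-1,2)
    d=np.c_[u,np.ones(len(u))]@(T[:3,:3]@F[:3,:3]).T
    o=T[:3,3]
    return o+d*((z-o[2])/d[:,2])[:,None]
def w2pix(p,T,X):
    M=np.linalg.inv(T@F); return cv2.projectPoints(np.array(X,float).reshape(-1,1,3),cv2.Rodrigues(M[:3,:3])[0],M[:3,3],K(p),np.array(p["dist"]))[0].reshape(-1,2)
def down(yaw):  # tool z down; tool x axis at angle yaw in world
    c,s=np.cos(yaw),np.sin(yaw)
    return R.from_matrix(np.array([[c,s,0],[s,-c,0],[0,0,-1]])).as_quat()
E
python3 - <<'E'
from h import *
p,T=campose("top")
print(pix2w(p,T,[(263,225),(295,226),(296,244),(261,243)],13).round())
print(pix2w(p,T,[(332,176),(330,194)],165).round())
print(pix2w(p,T,[(218,193),(302,213)],[48,20]).round())
print(pix2w(p,T,[(407,225),],96).round())
st=env.read_state(); print(R.from_quat(st["orientation"]).as_matrix().round(2))
for yaw in (0,np.pi):
  for y in (0,60): print(yaw,y,env.ik([520,y,420],down(yaw)),env.ik([430,y,90],down(yaw)))
E
```

```text
[[463. 155.  13.]
 [473.  42.  13.]
 [401.  32.  13.]
 [390. 152.  13.]]
[[594. -66. 165.]
 [518. -64. 165.]]
[[556. 332.  48.]
 [526.  23.  20.]]
[[ 473. -334.   96.]]
[[-0.95  0.32 -0.  ]
 [ 0.32  0.95 -0.  ]
 [-0.   -0.   -1.  ]]
0 0 [-2.28866133e-02  1.44094053e-01  1.73280664e+00 -4.44089210e-16
  1.26469196e+00  1.54790971e+00] [-2.76779523e-02  5.51912035e-01  2.15355151e+00 -4.44089210e-16
  4.36129107e-01  1.54311837e+00]
0 60 [ 9.21408653e-02  1.49862027e-01  1.72595547e+00 -4.44089210e-16
  1.26577516e+00  1.66293719e+00] [ 1.11227425e-01  5.54680001e-01  2.14476168e+00 -4.44089210e-16
  4.42150970e-01  1.68202375e+00]
3.141592653589793 0 [-2.28866133e-02  1.44094053e-01  1.73280664e+00 -4.44089210e-16
  1.26469196e+00 -1.59368294e+00] [-2.76779523e-02  5.51912035e-01  2.15355151e+00 -4.44089210e-16
  4.36129107e-01 -1.59847428e+00]
3.141592653589793 60 [ 9.21408653e-02  1.49862027e-01  1.72595547e+00 -4.44089210e-16
  1.26577516e+00 -1.47865546e+00] [ 1.11227425e-01  5.54680001e-01  2.14476168e+00 -4.44089210e-16
  4.42150970e-01 -1.45956890e+00]
```

```bash
cat >> h.py <<'E'
def tilt(th,psi=0.): # tool z = heading psi, th up from straight down; tool x forward/up
    return (R.from_euler('z',psi)*R.from_euler('y',-th)*R.from_quat(down(0))).as_quat()
E
python3 - <<'E'
from h import *
print(R.from_quat(tilt(np.pi/3)).as_matrix().round(2))
for pos,th in [((300,180,300),.8),((330,180,330),.6),((380,180,380),.4)]: print(pos,th,env.ik(pos,tilt(th)))
for th in (0.3,.6,.8,.95,1.05):
  print(th,[ (x,env.ik([x-80*np.sin(th),170,12+80*np.cos(th)],tilt(th)) is not None) for x in (370,390,410,430,450,470,490,510,530,545)])
pos=[370,150,400]
env.reach(pos,tilt(.4)); st=env.read_state()
cv2.imwrite("pics/w1.png",viewer.camera("wrist")); cv2.imwrite("pics/top1.png",cv2.resize(viewer.camera("top")[60:280,150:450],None,fx=2.6,fy=2.6,interpolation=cv2.INTER_CUBIC))
np.save("st1.npy",np.r_[st["tool_pos"],st["orientation"]]); print(st["time_s"],st["tool_pos"])
E
```

```text
[[ 0.5   0.    0.87]
 [ 0.   -1.    0.  ]
 [ 0.87  0.   -0.5 ]]
(300, 180, 300) 0.8 None
(330, 180, 330) 0.6 None
(380, 180, 380) 0.4 [ 0.51978862 -0.1091939   2.12981839 -0.27617117  0.78858371  2.25306153]
0.3 [(370, False), (390, False), (410, False), (430, False), (450, False), (470, False), (490, False), (510, True), (530, True), (545, True)]
0.6 [(370, True), (390, True), (410, True), (430, True), (450, True), (470, True), (490, True), (510, True), (530, True), (545, True)]
0.8 [(370, True), (390, True), (410, True), (430, True), (450, True), (470, True), (490, True), (510, True), (530, True), (545, True)]
0.95 [(370, True), (390, True), (410, True), (430, True), (450, True), (470, True), (490, True), (510, True), (530, True), (545, True)]
1.05 [(370, True), (390, True), (410, True), (430, True), (450, True), (470, True), (490, True), (510, True), (530, True), (545, True)]
1.975 [370.15403926 150.31183538 400.08407027]
```

View pics/w1.png

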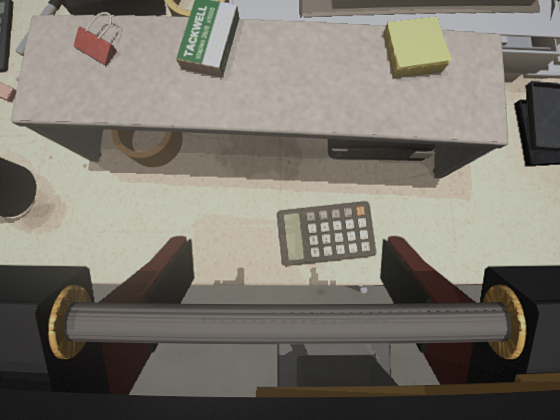

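View pics/top1.png

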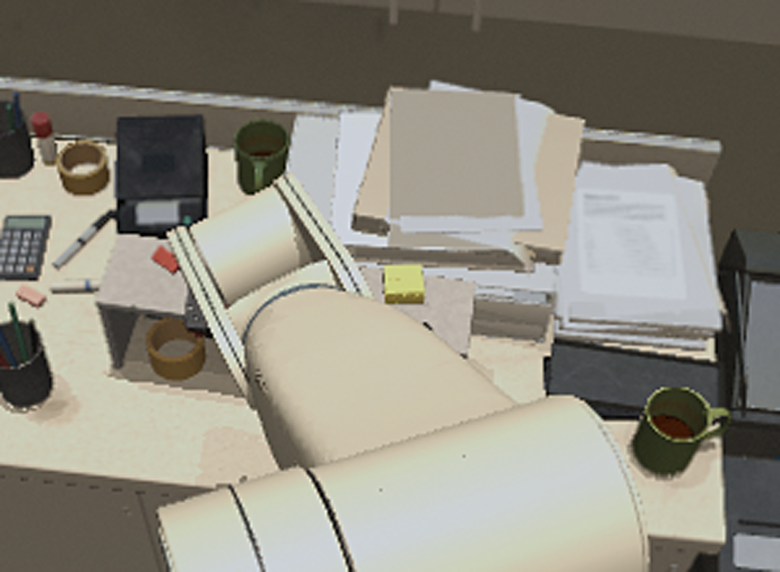

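The wrist picture shows the shelf's top corners at about (33,15), (500,36), (506,144), (14,123). The stapler's left end is at x≈329 and its front foot at y≈157; the tape roll's near rim is around (143,158). The calculator's corners are (277,210), (367,202), (376,254), (286,266).

Run:
```python
from h import *
from scipy.optimize import least_squares
s=np.load("st1.npy"); st=dict(tool_pos=s[:3],orientation=s[3:])
p,T=campose("wrist",st)
def fit(L,W,z,px,x0):
    loc=np.array([(W/2,L/2),(W/2,-L/2),(-W/2,-L/2),(-W/2,L/2)])  # BL,BR,FR,FL: x fwd,y left
    def world(v):
        c,s=np.cos(v[2]),np.sin(v[2]); return np.c_[loc@np.array([[c,s],[-s,c]])+v[:2],np.full(4,z)]
    r=least_squares(lambda v:(w2pix(p,T,world(v))-px).ravel(),x0)
    return r.x,r.fun.round(1)
ri,f=fit(489,120,165,np.array([(33,15),(500,36),(506,143),(14,122)]),[580,180,0]);print("riser",ri,f)
ca,f=fit(125,74,13,np.array([(277,210),(367,202),(376,254),(286,266)]),[430,95,0]);print("calc",ca,f)
c,s=np.cos(ri[2]),np.sin(ri[2]); M=np.array([[c,s],[-s,c]])
def R_(q): return ((q[:,:2]-ri[:2])@M.T).round(1)
print("calc in riser",R_(ca[None]),ca[2]-ri[2])
print("stapler L end top/bottom front, R", R_(pix2w(p,T,[(329,142),(329,157),(434,159),(441,186),(85,170)],[30,0,0,0,0])))
print("tape rim extremes z48", R_(pix2w(p,T,[(111,133),(181,133),(140,157)],48)),"bottom",R_(pix2w(p,T,[(143,167)],0)))
print("cup",pix2w(p,T,[(37,190)],[60]), R_(pix2w(p,T,[(37,190)],[60])))
im=viewer.camera("top"); pt,Tt=campose("top")
```

```text
riser [ 5.81002841e+02  1.76870876e+02 -4.88938863e-02] [-2.  -1.4  2.5 -3.1  4.1  2.2 -5.  -0. ]
calc [4.37135148e+02 9.75419434e+01 1.22261488e-01] [-0.9  0.6  2.4 -2.6  1.9  0.9 -3.3  0.9]
calc in riser [[-139.8  -86.3]] 0.1711553745743366
stapler L end top/bottom front, R [[ -21.9  -83.5]
 [ -33.6  -87.2]
 [ -28.4 -234.8]
 [ -66.5 -244.2]
 [ -68.5  253.7]]
tape rim extremes z48 [[-28.9 198.4]
 [-25.2 107. ]
 [-59.1 156.5]] bottom [[-60.5 170.8]]
cup [[484.94680243 459.92714378  60.        ]] [[-109.8  278. ]]
```

Run:
```python
import cv2
im=cv2.imread("pics/w1.png")[110:280,60:460]
cv2.imwrite("pics/w1c.png",cv2.resize(cv2.convertScaleAbs(im,alpha=1.3,beta=20),None,fx=2,fy=2,interpolation=cv2.INTER_CUBIC))
```

```text
(no output)
```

View pics/w1c.png

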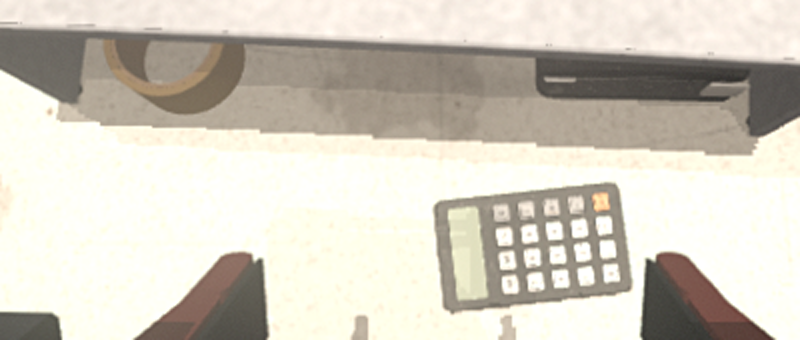

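```bash
cat >> h.py <<'E'
RI=np.array([581.0,176.9,-0.049])
def rw(x,y,z=0.):
    c,s=np.cos(RI[2]),np.sin(RI[2]); return np.array([RI[0]+c*x-s*y,RI[1]+s*x+c*y,z])
def tcp(tip,q): return np.asarray(tip)-80*R.from_quat(q).as_matrix()[:,2]
def riser_xy(P):
    c,s=np.cos(RI[2]),np.sin(RI[2]); return (np.atleast_2d(P)[:,:2]-RI[:2])@np.array([[c,-s],[s,c]])
E
python3 - <<'E'
from h import *
s=np.load("st1.npy"); p,T=campose("wrist",dict(tool_pos=s[:3],orientation=s[3:]))
q=riser_xy(pix2w(p,T,[(277.5,211.5),(368.5,201.5),(376,254),(283.5,265.5)],13)); print("calc corners riser BL BR FR FL",q.round(1),q.mean(0), np.linalg.norm(np.diff(q,axis=0),axis=1))
print("worktop edge",pix2w(p,T,[(220,285),(340,285)],0).round())
for th in (.55,.65,.8):
  Q=tilt(th,RI[2]); print(th,[env.ik(tcp(rw(x,-86,z),Q),Q) is not None for x,z in ((-150,100),(-80,10),(-100,10),(-120,10))], env.ik(tcp(rw(-80,-86,10),Q),Q))
Q=down(np.pi/2+RI[2]); print([env.ik(rw(x,y,z),Q) is not None for x in (-185,-175,-165) for y in (-86,14) for z in (84,200)], env.ik(rw(-175,-86,84),Q))
Q=tilt(.95,RI[2]); print([env.ik(tcp(rw(x,14,13),Q),Q) is not None for x in (-230,-215,-150,-60,-30)])
E
```

```text
calc corners riser BL BR FR FL [[-115.1  -20.4]
 [ -95.6 -140.5]
 [-164.5 -151.6]
 [-185.1  -31.9]] [-140.09616735  -86.10611231] [121.66521515  69.76892414 121.48292407]
worktop edge [[369. 238.   0.]
 [369.  79.   0.]]
0.55 [True, True, True, True] [ 0.26374072  0.63779923  2.31441885  3.59748826  0.37391726 -1.73002945]
0.65 [True, True, True, True] [ 0.2878236   0.6905136   2.35807176  3.52574876  0.56293868 -1.62834218]
0.8 [True, True, True, True] [ 0.3268504   0.80094432  2.40783557  3.49556717  0.86277005 -1.53834998]
[True, True, True, True, True, True, True, True, True, True, True, True] [ 2.14074929e-01  5.56170630e-01  2.18700108e+00 -4.44089210e-16
  3.98420939e-01  2.63074929e-01]
[True, True, True, True, True]
```

Run:
```python
from h import *
Q=tilt(.65,RI[2]); z=R.from_quat(Q).as_matrix()[:,2]
set_gripper(88)
P=tcp(rw(-70,-86,10),Q)
env.reach(P-z*130,Q); print(env.read_state()["time_s"])
print(env.move_l(P,rate=150,f_stop=8), env.read_state()["force"].round(1) if hasattr(env.read_state()["force"],'round') else env.read_state()["force"])
env.move_l(tcp(rw(-111,-86,10),Q),rate=40); print(env.read_state()["force"],env.read_state()["tool_pos"],tcp(rw(-111,-86,10),Q))
env.move_l(tcp(rw(-103,-86,10),Q),rate=80)
env.move_l(tcp(rw(-103,-86,10),Q)-z*130)
Q=down(np.pi/2+RI[2])
env.reach(rw(-180,30,330),Q)
st=env.read_state(); cv2.imwrite("pics/w2.png",viewer.camera("wrist")); np.save("st2.npy",np.r_[st["tool_pos"],st["orientation"]]); print(st["time_s"])
```

```text
5.7667
False [-0.2  0.3 -0.1]
[-0.01989572  0.62402468  3.42582253] [417.63670334  98.85976838  73.6862753 ] [417.56411296  98.8114276   73.68670388]
12.475
```

View pics/w2.png

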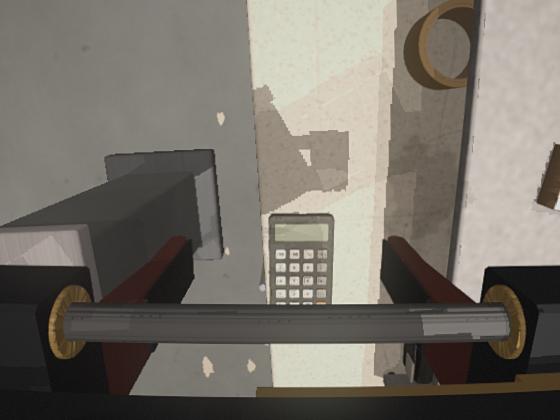

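The calculator now lies square to the view. Its left-end corners are at (269,214) and (333,214) and its sides run down to about (269,300) and (332,300). The worktop edge is close behind it at column ≈260.

Run:
```python
from h import *
s=np.load("st2.npy"); p,T=campose("wrist",dict(tool_pos=s[:3],orientation=s[3:]))
q=riser_xy(pix2w(p,T,[(269,214),(333,214),(270,295),(332,295)],13)); print(q.round(1))
print("edge", riser_xy(pix2w(p,T,[(260,200),(266,290)],0)).round(1),"board top front",riser_xy(pix2w(p,T,[(479,60),(457,250)],165)).round(1))
print("tape near",riser_xy(pix2w(p,T,[(418,45),(445,5),(470,86)],48)).round(1))
```

```text
[[-200.7  -15. ]
 [-129.7  -14.9]
 [-200.7 -114.2]
 [-127.6 -114.2]]
edge [[-211.4   -2.1]
 [-206.1 -114.4]] board top front [[-58.4 129.4]
 [-59.2   1. ]]
tape near [[-59.8 156.7]
 [-37.1 192.1]
 [ -7.  121. ]]
```

Run:
```python
from h import *
Q=down(np.pi/2+RI[2])
env.move_l(rw(-165,-77,130),rot=Q)
print(env.move_l(rw(-165,-77,84),rate=80,f_stop=10))
set_gripper(60); st=env.read_state(); print(st["width"],st["grip_force"],st["time_s"],st["force"])
print(env.move_l(rw(-165,14,84),rate=60,f_stop=20),env.read_state()["force"])
set_gripper(88); env.move_l(rw(-165,14,330),rate=200)
env.move_l(rw(-190,110,330),rate=200)
st=env.read_state(); cv2.imwrite("pics/w3.png",viewer.camera("wrist")); np.save("st3.npy",np.r_[st["tool_pos"],st["orientation"]]); print(st["time_s"])
```

```text
False
73.37827307373955 30.00107914209366 15.2917 [ 0.3044275  -0.12980895  4.44762916]
False [-1.00424983 -2.32600821  7.11612228]
19.45
```

View pics/w3.png

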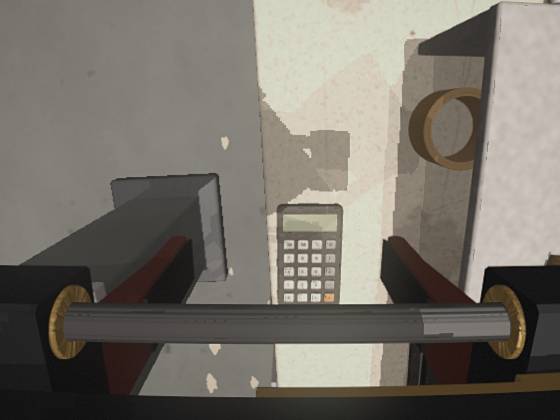

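The calculator moved along with the grip and is still square: its left end is at (278,205)–(342,205) and its right side at about (340,300). The tape roll is undisturbed at (448,128).

Run:
```python
from h import *
s=np.load("st3.npy"); p,T=campose("wrist",dict(tool_pos=s[:3],orientation=s[3:]))
q=riser_xy(pix2w(p,T,[(278,205),(342,205),(278,298),(340,298)],13)); print(q.round(1))
print("tape",riser_xy(pix2w(p,T,[(410,128),(442,90),(455,170)],48)).round(1))
th=.95; Q=tilt(th,RI[2]); y=14.
env.reach(tcp(rw(-222,y,150),Q),Q)
env.move_l(tcp(rw(-216,y,12),Q),rate=120); print(env.read_state()["time_s"],env.read_state()["force"])
print(env.move_l(tcp(rw(-115,y,12),Q),rate=50,f_stop=7)); st=env.read_state(); print(st["time_s"],st["force"],riser_xy(st["tool_pos"]))
cv2.imwrite("pics/w4.png",viewer.camera("wrist")); np.save("st4.npy",np.r_[st["tool_pos"],st["orientation"]])
```

```text
[[-200.9   74.5]
 [-130.3   74.6]
 [-201.4  -38.9]
 [-128.1  -38.9]]
tape [[-72.7 160.2]
 [-44.5 196. ]
 [-24.1 119.7]]
24.4167 [-0.20410631  0.54064668 -0.37137146]
False
26.5833 [-0.60603252 -0.66121207  0.71191713] [[-180.21385612   14.04222092]]
```

View pics/w4.png

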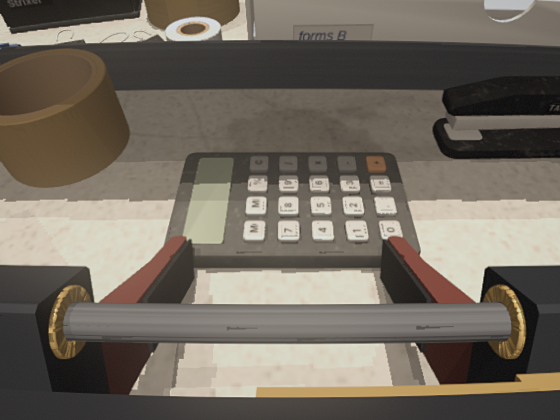

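The calculator is centred and square, its front corners at (187,155) and (397,153). The tape roll's edge at x≈128 and the stapler's end at x≈433 are both well clear, so I push on and feel for the backstop.

Run:
```python
from h import *
s=np.load("st4.npy"); p,T=campose("wrist",dict(tool_pos=s[:3],orientation=s[3:]))
print(riser_xy(pix2w(p,T,[(187,155),(397,153)],13)).round(1), riser_xy(pix2w(p,T,[(433,140)],10)).round(1))
Q=tilt(.95,RI[2]); y=14.
hit=env.move_l(tcp(rw(-62,y,12),Q),rate=40,f_stop=5)
print(hit,env.read_state()["force"])
if not hit:
    hit=env.move_l(tcp(rw(-27,y,12),Q),rate=12,f_stop=5)
st=env.read_state(); print(hit,st["time_s"],st["force"],riser_xy(st["tool_pos"]+80*R.from_quat(Q).as_matrix()[:,2]))
env.hold(.3); st=env.read_state(); print(st["force"])
cv2.imwrite("pics/w5.png",viewer.camera("wrist")); np.save("st5.npy",np.r_[st["tool_pos"],st["orientation"]])
```

```text
[[-45.3  72.7]
 [-43.3 -51.1]] [[-27.5 -77.8]]
False [-1.4405819   0.67019439  0.72073807]
True 30.0333 [-2.70203592  1.19745683  2.14249163] [[-37.00782428  13.87540172]]
[-2.69981373  1.66420265  5.07991723]
```

View pics/w5.png

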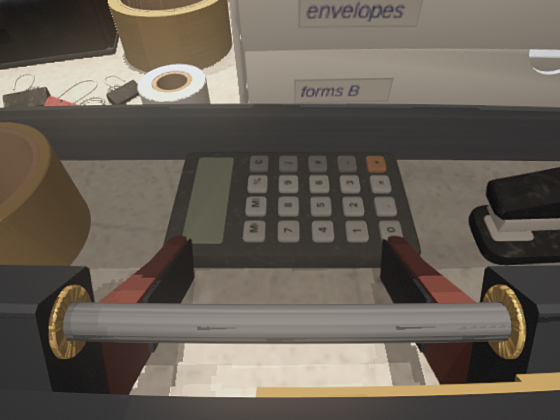

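The calculator's back edge meets the dark bar at row ≈155, still square and clear of the tape roll and the stapler. I press in small steps to make the contact certain, then back off.

Run:
```python
from h import *
Q=tilt(.95,RI[2]); d=rw(1,0)-rw(0,0); P=np.array(env.read_state()["tool_pos"])
for i in range(16):
    env.move_l(P+d*.4*(i+1),rate=8); env.hold(.1); st=env.read_state(); f=np.array(st["force"]); tip=st["tool_pos"]+80*R.from_quat(Q).as_matrix()[:,2]
    print(i,f.round(1),riser_xy(tip).round(2),round(st["time_s"],1))
    if -f@d>9 or f[2]>12: break
env.hold(.4)
cv2.imwrite("pics/w6.png",viewer.camera("wrist"))
```

```text
0 [-4.5  1.3  5.5] [[-36.88  13.89]] 30.7
1 [-6.3  3.   7. ] [[-36.75  13.86]] 31.1
2 [-7.9  2.7  7.6] [[-36.68  13.83]] 31.4
3 [-11.1   3.8   8.9] [[-36.56  13.8 ]] 31.8
```

Run:
```python
from h import *
Q=tilt(.95,RI[2]); 
env.move_l(tcp(rw(-60,14,12),Q),rate=40)
env.move_l(tcp(rw(-130,14,40),Q),rate=120)
env.hold(.2)
st=env.read_state(); cv2.imwrite("pics/w7.png",viewer.camera("wrist")); np.save("st7.npy",np.r_[st["tool_pos"],st["orientation"]]); print(st["force"],st["time_s"])
```

```text
[ 0.84499174 -0.36244082 -0.28109608] 33.975
```

View pics/w7.png

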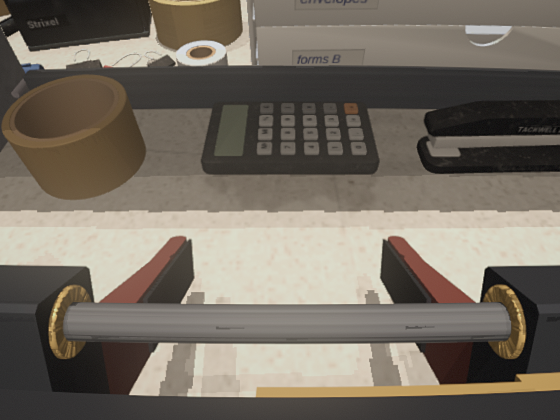

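The calculator lies flat and square against the bar, its front edge running from (203,165) to (378,165). The tape roll and the stapler are clear of it, and the gripper touches nothing, so I hand in.

Run:
```python
from h import *
s=np.load("st7.npy"); p,T=campose("wrist",dict(tool_pos=s[:3],orientation=s[3:]))
print(riser_xy(pix2w(p,T,[(204,164),(377,165)],13)).round(1))
print(workorder.sign_off())
```

```text
[[-38.4  70. ]
 [-39.2 -47.5]]
the job is handed in; nothing more can be done
None
```

The job is handed in: the calculator lies flat, square and fully under the shelf's middle bay, pressed against the backstop with about 11 N at the wrist (below the 25 N limit), with the stapler and tape roll visibly clear; the mug and pen cup were not re-checked, but the arm never went near them.

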